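# Slide the setting plate under the thickness gauge bridge

## Task

Gently push the flat steel setting plate along the bench and in under the low bridge of the thickness gauge, until the ring mark in the middle of the plate is under the plunger and the plate lies square in the bridge, sticking out equally far at both ends. Push it with the fingertips: it stays flat on the bench and is not lifted or tipped. Leave the small things standing around where they are.

Things in the scene. Friction and masses are not known exactly. Their poses are not given: they have to be found in the camera images.
- plate: Loose bright steel plate, 140 x 90 x 18 mm, about 0.6 kg, lying flat on the bench right of the bridge, out of line with it by up to 10 cm and turned against it by up to 0.5 rad. Origin at the centre of its underside; own x along the 140 mm length, y along the 90 mm width, z up; x starts roughly towards world +y, to the bridge. It slides with ordinary friction, which varies.
- plate_mark (a point): Centre of the small engraved ring mark (20 mm across) on the plate's top, at the plate's centre, 18 mm above its underside.
- bridge: Thickness gauge fixed to the bench: a level beam (underside 23 mm, top 37 mm above the bench, 30 mm along own x) on two side legs (50 mm along x, 16 mm wide, inner faces 102 mm apart). Origin on the bench under the beam's middle; own x runs through the tunnel, roughly along world +y; the mouth at -x faces the plate. Seated, the plate sticks out 45 mm past the legs at both ends.
- bridge_mouth (a point): Middle of the tunnel's mouth at bench height, 53 mm before the bridge's origin along its -x, between the tips of two polished, flared lead-in pieces 23 mm high (128 mm apart at the tips inside, reaching 70 mm to either side), which centre the plate. Outside the legs, bolt-down flanges 6 mm high (bolts 10 mm) reach 90 mm to either side.
- plunger (a point): Axis of the gauge's plunger at the height of the beam's underside, 23 mm above the bench, over the bridge's origin: the ring mark shall come under it. Above it, on the beam, stands a small round dial (44 mm across, 14 mm thick, face towards the robot) up to 104 mm above the bench.
- weight_small: Bystander: small brass weight, 28 mm wide, 38 mm high, near the bench's front edge beside the lane. Origin: centre of its underside.
- stopper: Bystander: red rubber stopper, 34 mm wide, 28 mm high, near the bench's front edge. Origin: centre of its underside.
- tin: Bystander: round aluminium tin with lid, 66 mm wide, 40 mm high, left of the bridge. Origin: centre of its underside.
- weight_big: Bystander: brass weight, 35 mm wide, 48 mm high, left of the bridge. Origin: centre of its underside.
- tape_roll: Bystander: roll of black tape, 53 mm wide, 19 mm high, lying behind the bridge. Origin: centre of its underside.
- ring: Bystander: grey seal ring, 61 mm wide, 9 mm high, lying at the right near the front edge. Origin: centre of its underside.

How it is judged (in metres and radians):
At the end, for the whole second after the job is handed in: The plate lies flat and at rest on the bench under the bridge, its ring mark within 10 mm of the plunger's axis seen from above, its length within 0.12 rad (7 degrees) of the tunnel's direction (horizontal distance between plate_mark and plunger below 0.01 m and angle between the x axis of plate and the x axis of bridge, either way round below 0.12 rad and angle between plate's own z axis and vertical below 0.03 rad and height (world z) of plate below 0.003 m and linear speed of plate below 0.01 m/s); the robot touches nothing.
It fails at once if the plate is lifted more than 8 mm off the bench (height (world z) of plate_mark above 0.026 m).
It fails at once if the plate is tipped by more than 0.1 rad (angle between plate's own z axis and vertical above 0.1 rad).
It fails at once if the plate is pushed or squeezed roughly, with more than 40 N (contact force between the fingers and plate above 40 N).
It fails at once if one of the things standing around is moved by more than 30 mm or tipped over (distance of any of weight_small, stopper, tin, weight_big, tape_roll, ring from where it was at the start of the episode above 0.03 m or angle between any of weight_small, stopper, tin, weight_big, tape_roll, ring's own z axis and vertical above 0.6 rad).
It also fails if it takes over 64 s, if anything falls off the work surface, if the arm or the gripper's body presses on something with over 40 N, if the wrist force passes 120 N, or if a joint passes its speed limit or range.

## Robot

A 6-joint arm with a two-finger parallel gripper is mounted at the origin on a cart in front of the work surface, level with it; the furniture and walls round the work are solid. World frame = base frame: x ahead of the robot, y to its left, z up, the work surface at z = 0. Lengths are in mm, angles in rad, forces in N, time in s.
With the tool pointing down it reaches from about 350 to 775 mm from the base axis. Payload 7.3 kg.
Tool frame: the origin (TCP) lies at the centre of the arm's flange, where the gripper is bolted on; the fingertips stand 178 mm ahead of it and the grasp point (between the pads) lies 159 mm ahead of it (bot.tcp_to_tips is the distance from the TCP to the fingertips, in mm); z points along the fingers, y is the direction in which the jaws open and shut (so a half turn about z gives the same grasp; the last joint's range is limited). The gripper opens to 92 mm and grips with 3 to 60 N. Pads are 19 mm wide; open, the fingers measure 130 mm over their backs; the gripper's body (75 mm by 190 mm) begins 47 mm behind the grasp point.
Start: joints at [1.015, 0.342, 1.524, -0, 1.275, -0.146], TCP at [209.153, 481.542, 404.741] pointing down, gripper open.
Joint ranges: [-2.53, 2.53], [-0.77, 2.02], [0.04, 2.7], [-1, 4.14], [0.28, 2.66], [-3.11, 3.11]. Speed limits (rad/s): [2.57, 2.57, 3.14, 3.14, 3.14, 3.14].

## Interface

Orientations are given as [roll, pitch, yaw] about the fixed x, y, z axes, in that order (R = Rz(yaw) Ry(pitch) Rx(roll)).
In Python, from plant import bot gives the robot as it stands.
- The arm moves only by the tool jog_arm, never from a script. Its argument "targets" is a list of rows, each a list of 5 numbers: the shift along the tool's x, y, z in cm, then the turn about the tool's z in degrees, then the gripper's target within -1 to 1 (shut at 1, half-way at 0, fully open at -1). In form: [[dx, dy, dz, twist, jaw], ...]. A call has 1 to 10 rows; each row shifts and turns the pose as measured when the row begins, along the tool's axes as they then stand; what a row does not reach is not made up. A row lasts 1/12 s, in which the tool goes at most 41.7 mm and 7.16 degrees, less where a joint would pass 70% of its speed; a pose out of reach is approached as far as the arm can. A call with a gripper value outside its range is refused whole. The fingers move at their own pace and stop on an object; the grip force is fixed at half the most. Time passes only in rows, so rows that do not move let the fingers close. It gives the time, the measured TCP pose, the force and the opening at its end, in the units of the state.
- bot.get_obs(): the state, without advancing time (a new reading comes with each control period).
- bot.capture(name): name is "side" or "top"; returns the picture (480x640x3 uint8, blue, green, red); there is no depth.
- bot.calibration(name): a dict with "intrinsics" (3x3 intrinsics, pixels), "R" (3x3) and "t" (3): a world point X has camera coordinates R X + t. Camera axes: x right, y down, z forward; pixel columns grow to the right and rows downward; lengths in mm; the calibration is good to about 2 mm. A picture is of the moment at which its call begins. calibration takes no time and is no camera call.
- bot.close_job(): hands the job in, once; it reports no verdict.
The state is a dict: "time": time; "joint_positions": joint angles; "dq": joint speeds; "tau": joint torques, N m; "tool_pos": TCP position; "tcp_rot": TCP orientation; "contact_force": force on the tool from outside, world axes, zero at the start; "moment": the same for the moment, N m; "grip_width": finger opening in mm.
Only numpy, scipy, OpenCV 4.12 (cv2) and the standard library are available. Lean on these libraries where they do the work, as an engineer would, in place of code of your own. Each camera call takes 0.05 s, during which the arm holds its last target.

## Working session

There is one attempt and no reset: what is moved stays moved. The work goes in short steps, Python scripts to look and compute and a tool call to move; the robot and the scene stay as the last step left them, time stands still between calls to the robot, and variables do not carry over. Pictures are saved under pics/ and viewed, and the job is handed in when it is done.

Besides the shell and the picture viewer there is one more tool, called after "Request:" as name(argument=value, ...), one argument or row to a line, values as JSON. jog_arm: Moves the arm, as the interface text tells. Its arguments: {"type":"object","properties":{"targets":{"type":"array"}},"required":["targets"]}

```bash
ls -la && mkdir -p pics && python3 - <<'E'
from plant import bot
import cv2, numpy as np
o=bot.get_obs()
print({k:np.round(v,3).tolist() if not isinstance(v,dict) else v for k,v in o.items()})
print(bot.tcp_to_tips)
for n in ("side","top"):
    im=bot.capture(n); cv2.imwrite(f"pics/{n}0.png",im)
    c=bot.calibration(n); print(n,np.round(c["intrinsics"],2).tolist(),np.round(c["R"],4).tolist(),np.round(c["t"],2).tolist())
E
```

```text
total 12
drwxr-xr-x  3 agent agent 4096 Dec  5 18:53 .
drwxr-xr-x 23 root  root  4096 Dec  5 18:53 ..
drwxr-xr-x  2 agent agent 4096 Dec  5 18:53 pics
{'time': 0.0, 'joint_positions': [1.015, 0.343, 1.525, -0.0, 1.275, -0.146], 'dq': [0.001, -0.001, 0.001, -0.001, 0.002, 0.001], 'tau': [-0.001, -43.124, -24.422, 0.072, 0.056, -0.0], 'tool_pos': [209.076, 481.419, 404.065], 'tcp_rot': [-3.14, -0.0, 2.732], 'contact_force': [-0.125, -0.383, -0.387], 'moment': [-0.002, 0.004, 0.017], 'grip_width': 91.852}
178.0
side [[498.08, 0.0, 312.91], [0.0, 498.08, 236.65], [0.0, 0.0, 1.0]] [[0.5751, -0.8181, 0.0083], [-0.6604, -0.4702, -0.5855], [0.4829, 0.3312, -0.8106]] [-307.74, 390.3, 930.8]
top [[503.44, 0.0, 331.82], [0.0, 503.44, 223.78], [0.0, 0.0, 1.0]] [[0.0202, -0.9998, -0.0091], [-0.9858, -0.0184, -0.1667], [0.1665, 0.0124, -0.986]] [7.46, 526.64, 1338.48]
```

View pics/top0.png

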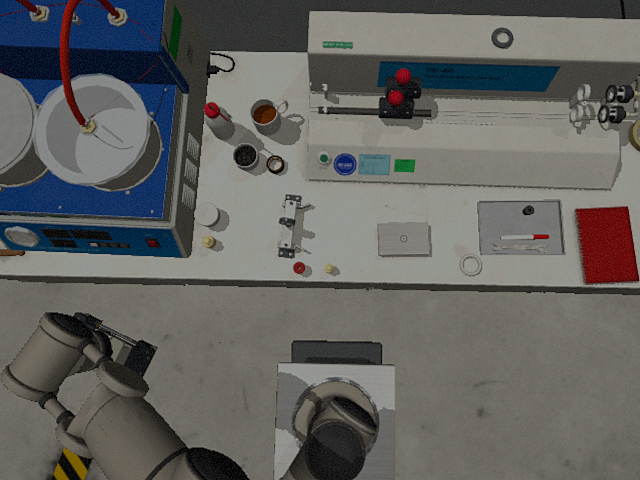

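View pics/side0.png

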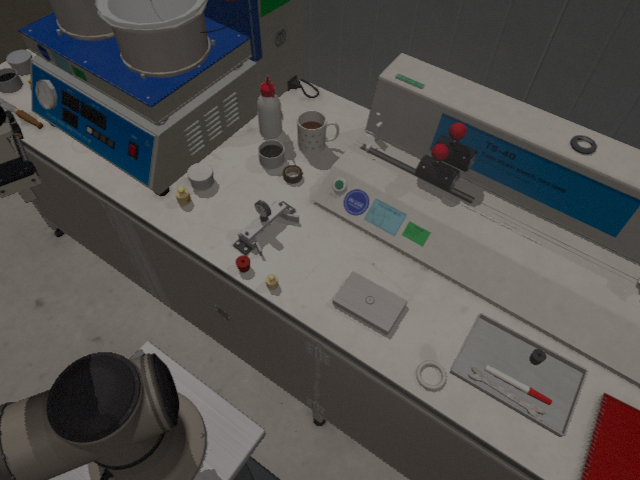

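The top view shows the plate at about (404,239) with its ring mark, and the bridge at about (292,226) to its left. The stopper is at (299,268), the small weight at (329,268), the seal ring at (470,265), the tin at (207,214), the big weight at (209,242) and the tape roll at (276,164). I'll zoom in next.

```bash
python3 - <<'E'
import cv2
t=cv2.imread("pics/top0.png"); s=cv2.imread("pics/side0.png")
a=cv2.resize(t[180:290,255:455],None,fx=4,fy=4,interpolation=cv2.INTER_CUBIC); cv2.imwrite("pics/top0z.png",a)
b=cv2.resize(s[185:345,220:420],None,fx=3.75,fy=3.75,interpolation=cv2.INTER_CUBIC); cv2.imwrite("pics/side0z.png",b)
E
```

```text
(no output)
```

View pics/top0z.png

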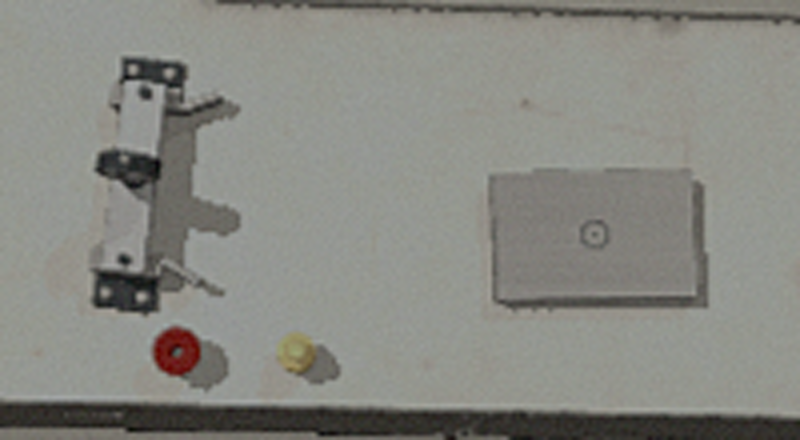

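View pics/side0z.png

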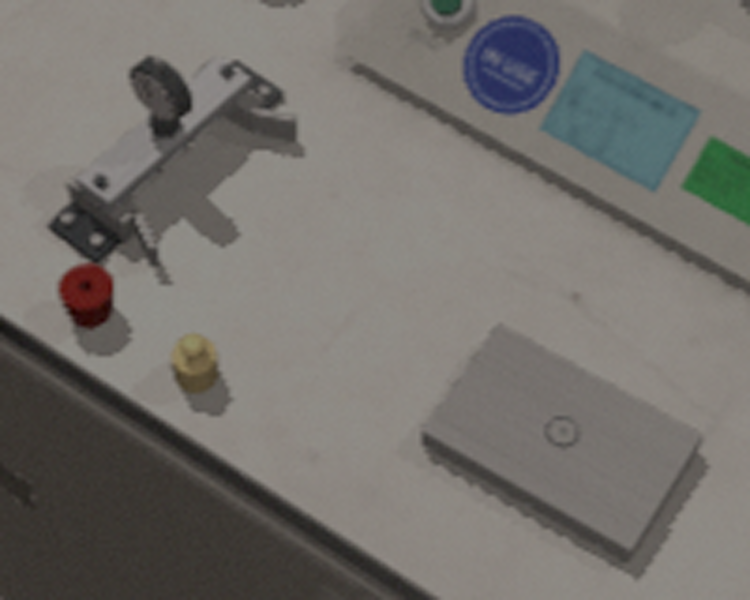

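```bash
cat > h.py <<'E'
import numpy as np, cv2
from plant import bot
C={n:bot.calibration(n) for n in ("side","top")}
def ray(n,px,z):
    c=C[n];R=np.array(c["R"]);t=np.array(c["t"]).ravel();K=np.array(c["intrinsics"])
    px=np.atleast_2d(px).astype(float)
    d=np.linalg.inv(K)@np.c_[px,np.ones(len(px))].T
    d=(R.T@d).T;o=-R.T@t
    s=(z-o[2])/d[:,2]
    return (o+d*s[:,None])[:,:2]
def proj(n,P):
    c=C[n];R=np.array(c["R"]);t=np.array(c["t"]).ravel();K=np.array(c["intrinsics"])
    q=(R@np.atleast_2d(P).T).T+t; q=(K@q.T).T
    return q[:,:2]/q[:,2:]
def tri(pt,ps):
    A=[];b=[]
    for n,px in (("top",pt),("side",ps)):
        c=C[n];P=np.array(c["intrinsics"])@np.c_[np.array(c["R"]),np.array(c["t"]).ravel()]
        for i in (0,1): A.append(px[i]*P[2]-P[i])
    A=np.array(A); return np.linalg.lstsq(A[:,:3],-A[:,3],rcond=None)[0]
E
python3 - <<'E'
from h import *
zt=lambda p:(np.atleast_2d(p)+.5)/4-.5+[255,180]
zs=lambda p:(np.atleast_2d(p)+.5)/3.75-.5+[220,185]
np.set_printoptions(precision=1,suppress=True)
pc=[(490,175),(691,170),(696,297),(496,300)]
sc=[(500,326),(700,437),(630,552),(424,434)]
a=ray("top",zt(pc),18);b=ray("side",zs(sc),18)
print("plate corners top",a.tolist(),"side",b.tolist()); print(a.mean(0),b.mean(0))
print("mark",ray("top",zt([(595,234)]),18),ray("side",zs([(562,431)]),18))
for n,P in(("t",a),("s",b)):
    l=np.diff(np.r_[P,P[:1]],axis=0);print(np.linalg.norm(l,axis=1))
    for v in ((P[0]-P[1]),(P[3]-P[2])): print(n,"yaw",np.arctan2(v[1],v[0]))
bt=ray("top",zt([(134,70),(171,73),(108,293),(141,296)]),10)
bs=ray("side",zs([(235,70),(264,88),(67,219),(97,240)]),10)
for n,B in(("t",bt),("s",bs)):
    print(n,B.tolist(),B.mean(0)); v=(B[0]+B[1]-B[2]-B[3])/2; print("len",np.linalg.norm(v),"axis yaw",np.arctan2(v[1],v[0])+np.pi/2)
st=ray("top",zt([(146,92),(124,259)]),37);ss=ray("side",zs([(229,69),(101,181)]),37)
for B in (st,ss): v=B[0]-B[1];print("beam screws",B.tolist(),B.mean(0),np.linalg.norm(v),np.arctan2(v[1],v[0])+np.pi/2)
for n,z,p in (("stopper",28,(178,351)),("ws",38,(297,350))): print(n,ray("top",zt([p]),z))
for n,z,p in (("stopper",28,(86,283)),("ws",38,(193,345))): print(n,ray("side",zs([p]),z))
print("ring",ray("top",[(470,265)],9),"tin",ray("top",[(207,213)],40),"wb",ray("top",[(208,240)],48),"tape",ray("top",[(276,164)],19))
print("wall edge",ray("top",zt([(220,0),(780,17)]),0), "front edge",ray("top",zt([(30,403),(760,408)]),0))
E
```

```text
plate corners top [[534.3402519533543, -108.66951236019278], [540.507029209718, -249.01486382281664], [451.4053178775231, -251.45439868060637], [446.66176822750566, -113.27765012937914]] side [[534.2673151710081, -112.20896498064849], [537.6502042164259, -248.67603229894988], [450.5031982170602, -251.92666063405744], [445.7385476909062, -115.75201814262005]]
[ 493.2 -180.6] [ 492.  -182.1]
mark [[ 494.1 -181.9]] [[ 494.2 -180.7]]
[140.5  89.1 138.3  87.8]
t yaw 1.614708098715772
t yaw 1.6051124296141264
[136.5  87.2 136.3  88.6]
s yaw 1.5955803017285974
s yaw 1.6057713228276325
t [[606.6997599576466, 143.90138966858976], [604.9977810994396, 117.51885239306749], [447.2238948851384, 156.5288095228205], [445.5663031613007, 133.41861291786657]] [526.1 137.8]
len 160.0903599896698 axis yaw 1.4815809027073898
s [[606.7882439479891, 145.41690954217978], [605.5986122998613, 120.08982555960591], [446.4739306456543, 158.137129685851], [445.0121618068751, 132.19376208389173]] [526. 139.]
len 160.92975094641125 axis yaw 1.4935923473451798
beam screws [[585.1967277397675, 132.2342903808807], [467.9351264944557, 143.39322265074603]] [526.6 137.8] 117.79136172070498 1.4759193242370359
beam screws [[587.9743121206043, 134.70071628560066], [468.4975301766829, 144.85113687353913]] [528.2 139.8] 119.9071826947301 1.4860425811867182
stopper [[406.3 105. ]]
ws [[407.8  23.4]]
stopper [[408.  107.9]]
ws [[406.6  23.3]]
ring [[ 423.6 -367.2]] tin [[550.9 364.3]] wb [[474.5 354.8]] tape [[700.9 181. ]]
wall edge [[ 661.6   84.8]
 [ 656.2 -317.2]] front edge [[ 370.3  209.2]
 [ 376.9 -298.1]]
```

Request:
jog_arm(
  targets=[
    [0,0,0,7.15,0],
    [0,0,0,7.15,0],
    [0,0,0,7.15,0],
    [0,0,0,7.15,0],
    [0,0,0,7.15,0],
    [0,0,0,7.15,0],
    [0,0,0,7.15,0],
    [0,0,0,7.15,0],
    [0,0,0,7.15,0],
    [0,0,0,7.15,0],
  ],
)

```text
time: 0.93
tool_pos: [208.6, 480.7, 399.7]
tcp_rot: [-3.137, 0.01, 1.477]
contact_force: [0.2, -0.1, 0.6]
grip_width: 45.7
```

Request:
jog_arm(
  targets=[
    [-3.1,2.2,0,0,0],
    [-3.1,2.2,0,0,0],
    [-3.1,2.2,0,0,0],
    [-3.1,2.2,0,0,0],
    [-3.1,2.2,0,0,0],
    [-3.1,2.2,0,0,0],
    [-3.1,2.2,0,0,0],
    [-3.1,2.2,0,0,0],
    [-3.1,2.2,0,0,0],
    [-3.1,2.2,0,0,0],
  ],
)

```text
time: 1.77
tool_pos: [398.6, 141.3, 397.9]
tcp_rot: [-3.132, 0.012, 1.48]
contact_force: [0.6, 0.2, -0.3]
grip_width: 46.0
```

Request:
jog_arm(
  targets=[
    [-3.9,1.25,0,0,0],
    [-3.9,1.25,0,0,0],
    [-3.9,1.25,0,0,0],
    [-3.9,1.25,0,0,0],
    [-3.9,1.25,0,0,0],
    [-3.9,1.25,0,0,0],
    [-3.9,1.25,0,0,0],
    [-3.9,1.25,0,0,0],
    [-3.9,1.25,0,0,0],
    [-3.9,1.25,0,0,0],
  ],
)

```text
time: 2.6
tool_pos: [485.4, -266.4, 398.8]
tcp_rot: [-3.129, 0.009, 1.478]
contact_force: [1.2, -1.2, 0.9]
grip_width: 45.7
```

```bash
cat >> h.py <<'E'
from scipy.spatial.transform import Rotation as Ro
def tool():
    o=bot.get_obs(); R=Ro.from_euler("xyz",o["tcp_rot"]).as_matrix(); p=np.array(o["tool_pos"])
    return o,p,R,p+R@[0,0,178.]
E
python3 - <<'E'
from h import *
o,p,R,tip=tool()
print(np.round(p,1),np.round(o["tcp_rot"],4),"tip",np.round(tip,1),np.round(o["contact_force"],1),o["grip_width"])
tgt=np.array([484.4,-290.6,60]); print("delta tool mm",np.round(R.T@(tgt-tip),1))
E
```

```text
[ 485.4 -266.4  398.8] [-3.1289  0.0093  1.4783] tip [ 483.  -267.8  220.9] [ 1.2 -1.2  0.9] 45.67602322412938
delta tool mm [-21.1   5.6 161. ]
```

Request:
jog_arm(
  targets=[
    [-2.2,0.5,0,0,0],
    [0,0,3.5,0,0],
    [0,0,3.5,0,0],
    [0,0,3.5,0,0],
    [0,0,3.5,0,0],
    [0,0,2,0,0],
    [0,0,0,0,0],
  ],
)

```text
time: 3.18
tool_pos: [486.0, -303.1, 231.1]
tcp_rot: [-3.132, 0.014, 1.467]
contact_force: [-0.8, 0.4, 1.2]
grip_width: 46.4
```

```bash
python3 - <<'E'
from h import *
o,p,R,tip=tool()
print(o["time"],np.round(p,1),np.round(o["tcp_rot"],4),"tip",np.round(tip,1),np.round(o["contact_force"],1),o["grip_width"])
for n in ("side","top"):
    im=bot.capture(n); cv2.imwrite(f"pics/{n}1.png",im)
    print(n,np.round(proj(n,tip),1))
t=cv2.imread("pics/top1.png"); s=cv2.imread("pics/side1.png")
cv2.imwrite("pics/top1z.png",cv2.resize(t[180:330,280:480],None,fx=4,fy=4,interpolation=cv2.INTER_CUBIC))
cv2.imwrite("pics/side1z.png",cv2.resize(s[230:400,270:470],None,fx=3.5,fy=3.5,interpolation=cv2.INTER_CUBIC))
E
```

```text
3.1833 [ 486.  -303.1  231.1] [-3.1323  0.0136  1.4667] tip [ 484.1 -305.4   53.1] [-0.8  0.4  1.2] 46.39482887012129
side [[420.7 326. ]]
top [[450.8 240.8]]
```

View pics/side1z.png

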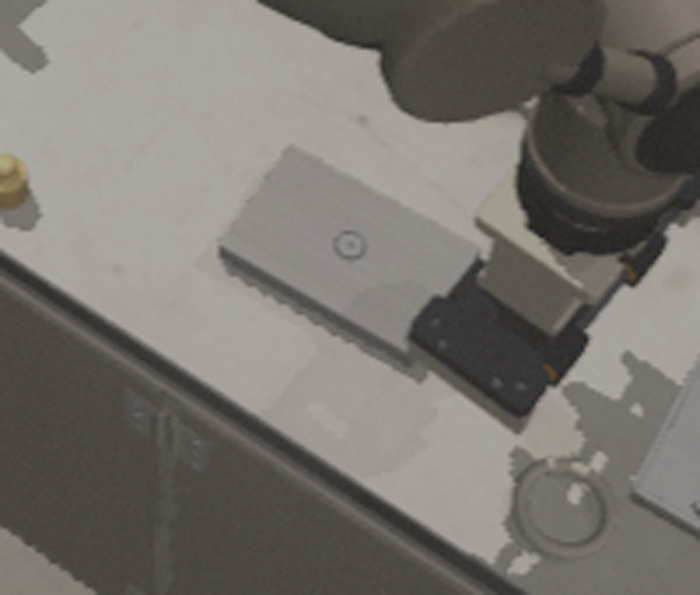

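View pics/top1z.png

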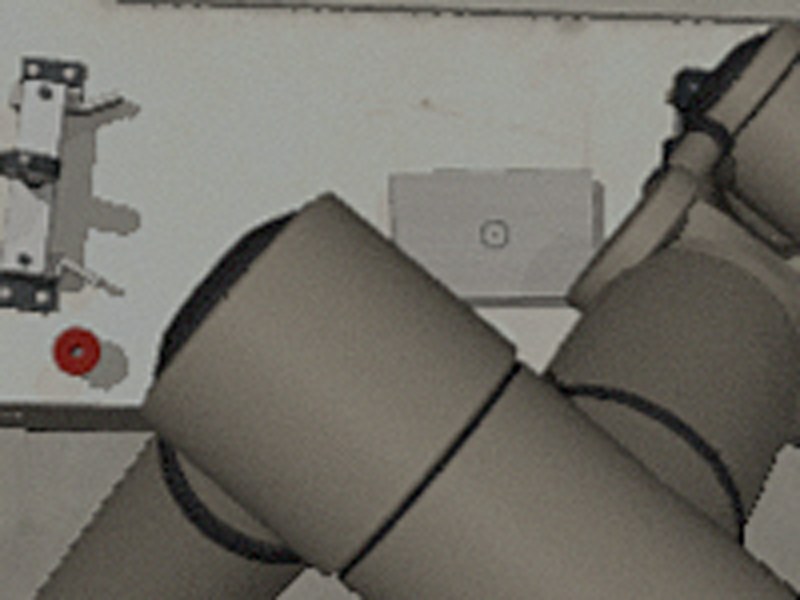

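Request:
jog_arm(
  targets=[
    [0,0,1.5,-0.5,0],
    [0,0,1.2,-0.5,0],
    [0,0,0.7,0,0],
    [0,0,0.3,0,0],
    [0,0,0,0,0],
    [0,0,0,0,0],
  ],
)

```text
time: 3.78
tool_pos: [490.0, -306.1, 205.1]
tcp_rot: [3.134, 0.025, 1.486]
contact_force: [0.9, 0.1, -0.0]
grip_width: 46.1
```

```bash
cat > st.py <<'E'
from h import *
o,p,R,tip=tool()
print(round(o["time"],2),np.round(p,1),np.round(o["tcp_rot"],4),"tip",np.round(tip,1),"F",np.round(o["contact_force"],1),round(o["grip_width"],1))
B=np.array([526.5,138.3]);u=np.array([np.cos(1.484),np.sin(1.484)]);n=np.array([u[1],-u[0]])
print("tip rel bridge along/lat",np.round([(tip[:2]-B)@u,(tip[:2]-B)@n],1))
E
python3 st.py
```

```text
3.78 [ 490.  -306.1  205.1] [3.1337 0.0253 1.4857] tip [ 491.  -310.7   27.2] F [ 0.9  0.1 -0. ] 46.1
tip rel bridge along/lat [-450.4    3.6]
```

Request:
jog_arm(
  targets=[
    [0,-0.5,0.8,0,0],
    [0,-0.3,0.8,0,0],
    [0,0,0.4,0,0],
    [0,0,0,0,0],
    [0,0,0,0,0],
  ],
)

```text
time: 4.2
tool_pos: [481.5, -306.1, 184.8]
tcp_rot: [3.131, 0.027, 1.486]
contact_force: [-0.1, -0.1, 0.3]
grip_width: 46.0
```

```bash
python3 st.py
```

```text
4.2 [ 481.5 -306.1  184.8] [3.1315 0.0269 1.4855] tip [ 482.9 -311.     6.9] F [-0.1 -0.1  0.3] 46.0
tip rel bridge along/lat [-451.4   -4.5]
```

Request:
jog_arm(
  targets=[
    [1.0,0,-0.03,0,0],
    [1.0,0,-0.03,0,0],
    [1.0,0,-0.03,0,0],
    [0.6,0,-0.02,0,0],
    [0.3,0,-0.01,0,0],
    [0,0,0,0,0],
  ],
)

```text
time: 4.7
tool_pos: [485.3, -262.2, 185.3]
tcp_rot: [3.131, 0.027, 1.486]
contact_force: [0.1, 0.7, -0.2]
grip_width: 46.0
```

```bash
python3 st.py
```

```text
4.7 [ 485.3 -262.2  185.3] [3.1314 0.0266 1.4862] tip [ 486.8 -267.1    7.4] F [ 0.1  0.7 -0.2] 46.0
tip rel bridge along/lat [-407.3   -4.5]
```

Request:
jog_arm(
  targets=[
    [0.4,0,-0.01,0,0],
    [0.4,0,-0.01,0,0],
    [0.4,0,-0.01,0,0],
    [0.4,0,-0.01,0,0],
    [0.4,0,-0.01,0,0],
    [0.4,0,-0.01,0,0],
    [0.4,0,-0.01,0,0],
    [0.4,0,-0.01,0,0],
    [0.2,0,0,0,0],
    [0,0,0,0,0],
  ],
)

```text
time: 5.53
tool_pos: [488.3, -227.2, 185.5]
tcp_rot: [3.13, 0.032, 1.487]
contact_force: [-0.7, -3.5, -1.8]
grip_width: 45.5
```

```bash
python3 st.py && python3 - <<'E'
from h import *
for n in ("side","top"):
    im=bot.capture(n); cv2.imwrite(f"pics/{n}2.png",im)
t=cv2.imread("pics/top2.png"); s=cv2.imread("pics/side2.png")
cv2.imwrite("pics/top2z.png",cv2.resize(t[180:330,260:460],None,fx=4,fy=4,interpolation=cv2.INTER_CUBIC))
cv2.imwrite("pics/side2z.png",cv2.resize(s[230:400,270:470],None,fx=3.5,fy=3.5,interpolation=cv2.INTER_CUBIC))
E
```

```text
5.53 [ 488.3 -227.2  185.5] [3.13   0.0315 1.487 ] tip [ 489.9 -232.9    7.6] F [-0.7 -3.5 -1.8] 45.5
tip rel bridge along/lat [-373.    -4.3]
```

View pics/top2z.png

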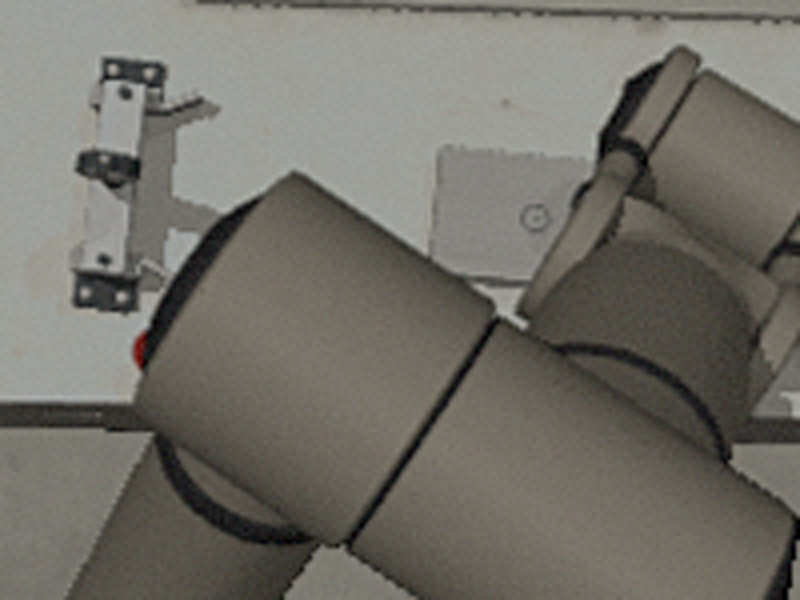

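View pics/side2z.png

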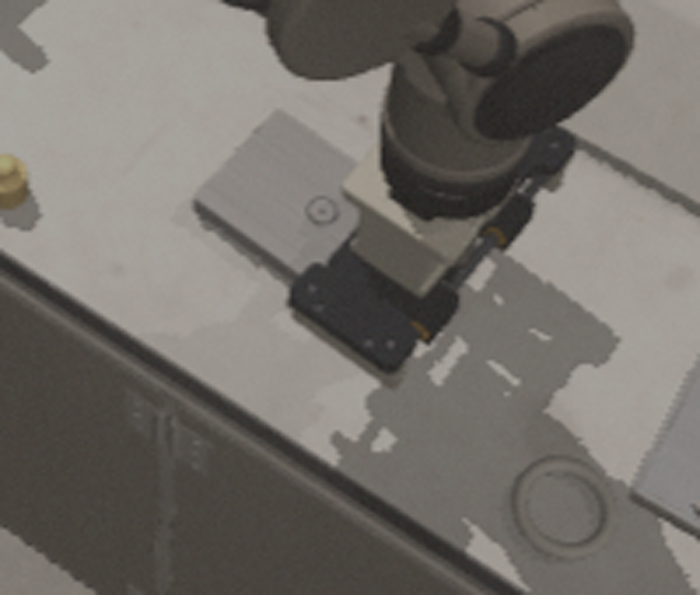

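In the pictures the fingers touch the plate's rear end and the plate has turned in line. The mark is at top-zoom (536,218) and side-zoom (322,210), and the front edge runs from (195,205) to (278,112). I'll work out the pose from these.

```bash
cat >> h.py <<'E'
B=np.array([526.5,138.3]);u=np.array([np.cos(1.484),np.sin(1.484)]);nn=np.array([u[1],-u[0]])
def rel(P): d=np.atleast_2d(P)-B; return np.round(np.c_[d@u,d@nn],1)
def zz(p,f,off): return (np.atleast_2d(p)+.5)/f-.5+np.array(off)
E
python3 - <<'E'
from h import *
m1=ray("top",zz((536,218),4,[260,180]),18);m2=ray("side",zz((322,210),3.5,[270,230]),18)
print("mark",m1,rel(m1),m2,rel(m2))
e=ray("side",zz([(195,205),(278,112)],3.5,[270,230]),18); v=e[1]-e[0]; print("front edge",e,rel(e),np.linalg.norm(v),"yaw",np.arctan2(v[1],v[0])+np.pi/2)
e=ray("top",zz([(430,274),(437,147)],4,[260,180]),18); v=e[1]-e[0]; print("front edge",e,rel(e),np.linalg.norm(v),"yaw",np.arctan2(v[1],v[0])+np.pi/2)
E
```

```text
mark [[ 504.81148659 -154.76196595]] [[-293.8    3.8]] [[ 505.50347523 -153.34920849]] [[-292.4    4.4]]
front edge [[461.70776475 -85.37016008]
 [551.83865227 -90.38179905]] [[-228.4  -45.2]
 [-225.6   45.1]] 90.27011360409672 yaw 1.5152495141927331
front edge [[464.15482693 -81.31234472]
 [553.82238972 -85.45093104]] [[-224.2  -43.1]
 [-220.5   46.6]] 89.76301974822267 yaw 1.5246742824122337
```

Request:
jog_arm(
  targets=[
    [0.5,0,-0.01,0,0],
    [0.5,0,-0.01,0,0],
    [0.5,0,-0.01,0,0],
    [0.5,0,-0.01,0,0],
    [0.5,-0.01,-0.01,0,0],
    [0.5,-0.01,-0.01,0,0],
    [0.5,-0.01,-0.01,0,0],
    [0.5,-0.01,-0.01,0,0],
    [0.5,-0.01,-0.01,0,0],
    [0.5,-0.01,-0.01,0,0],
  ],
)

```text
time: 6.47
tool_pos: [492.9, -174.0, 185.5]
tcp_rot: [3.127, 0.033, 1.485]
contact_force: [0.2, -4.9, 1.0]
grip_width: 46.4
```

```bash
python3 st.py
```

```text
6.47 [ 492.9 -174.   185.5] [3.1271 0.0332 1.4854] tip [ 494.9 -180.1    7.6] F [ 0.2 -4.9  1. ] 46.4
tip rel bridge along/lat [-319.9   -3.9]
```

```bash
python3 - <<'E'
from h import *
for n in ("side","top"):
    im=bot.capture(n); cv2.imwrite(f"pics/{n}3.png",im)
t=cv2.imread("pics/top3.png")[180:300,250:450]; s=cv2.imread("pics/side3.png")[200:345,240:440]
t=cv2.resize(t,None,fx=4,fy=4,interpolation=cv2.INTER_CUBIC);s=cv2.resize(s,None,fx=4,fy=4,interpolation=cv2.INTER_CUBIC)
cv2.imwrite("pics/top3z.png",t);cv2.imwrite("pics/side3z.png",s)
E
```

```text
(no output)
```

View pics/side3z.png

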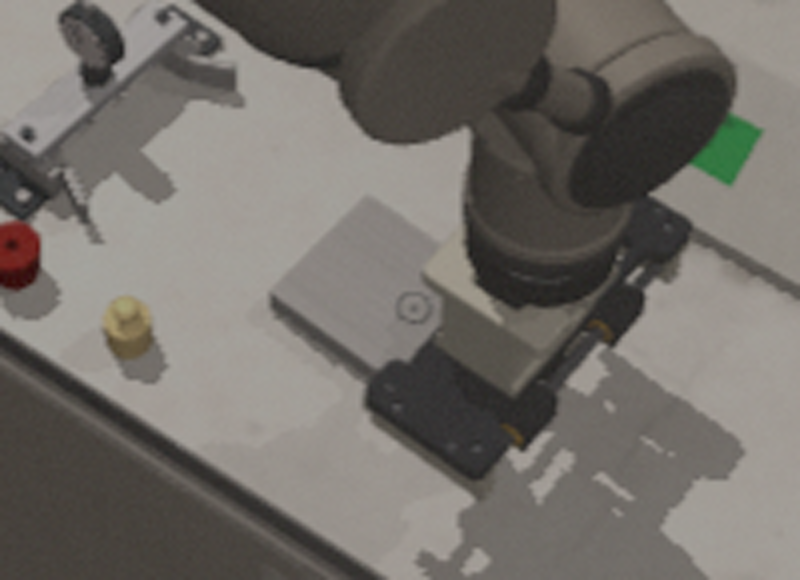

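View pics/top3z.png

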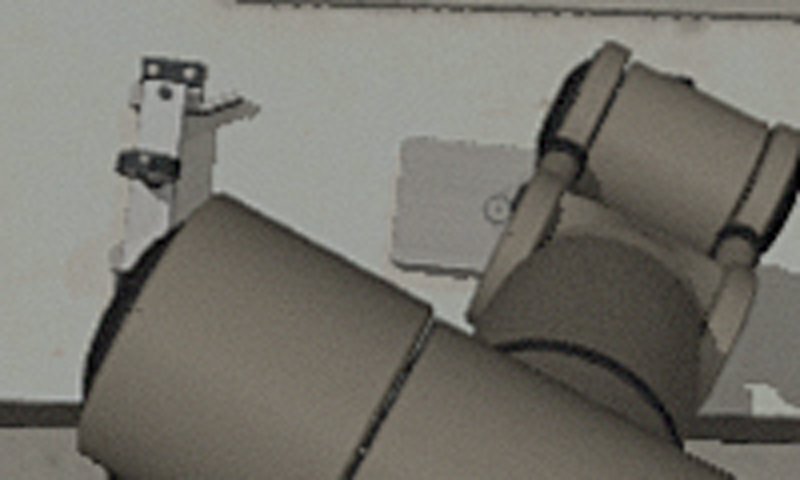

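The plate is now aligned with the gripper. The mark is at side-zoom (414,307) and top-zoom (498,209); the front edge is at side (272,296)–(369,196) and top (391,262)–(400,140).

```bash
python3 - <<'E'
from h import *
ot,os_=[250,180],[240,200]
m1=ray("top",zz((498,209),4,ot),18);m2=ray("side",zz((414,307),4,os_),18)
print("mark",rel(m1),rel(m2))
for n,p,o in (("side",[(272,296),(369,196)],os_),("top",[(391,262),(400,140)],ot)):
    e=ray(n,zz(p,4,o),18); v=e[1]-e[0]; print(n,rel(e).tolist(),np.linalg.norm(v),"yaw",np.arctan2(v[1],v[0])+np.pi/2)
E
```

```text
mark [[-239.3    4.4]] [[-239.7    4.8]]
side [[-173.6, -41.8], [-172.4, 47.7]] 89.52487531910775 yaw 1.4974302115300488
top [[-168.9, -40.5], [-166.4, 45.9]] 86.46976091041955 yaw 1.5127843899437383
```

Request:
jog_arm(
  targets=[
    [0.5,-0.03,-0.01,0,0],
    [0.6,-0.03,-0.015,0,0],
    [0.6,-0.03,-0.015,0,0],
    [0.6,-0.03,-0.015,0,0],
    [0.6,-0.03,-0.015,0,0],
    [0.6,-0.03,-0.015,0,0],
    [0.6,-0.03,-0.015,0,0],
    [0.6,-0.03,-0.015,0,0],
    [0.6,-0.03,-0.015,0,0],
    [0.6,-0.03,-0.015,0,0],
  ],
)

```text
time: 7.4
tool_pos: [495.1, -111.4, 185.4]
tcp_rot: [3.126, 0.035, 1.484]
contact_force: [-0.6, -5.0, 0.1]
grip_width: 46.0
```

```bash
python3 st.py && python3 - <<'E'
from h import *
for n in ("side","top"):
    im=bot.capture(n); cv2.imwrite(f"pics/{n}4.png",im)
t=cv2.imread("pics/top4.png")[180:300,250:450]; s=cv2.imread("pics/side4.png")[180:325,210:410]
t=cv2.resize(t,None,fx=4,fy=4,interpolation=cv2.INTER_CUBIC);s=cv2.resize(s,None,fx=4,fy=4,interpolation=cv2.INTER_CUBIC)
cv2.imwrite("pics/top4z.png",t);cv2.imwrite("pics/side4z.png",s)
E
```

```text
7.4 [ 495.1 -111.4  185.4] [3.1256 0.0349 1.4837] tip [ 497.4 -117.9    7.5] F [-0.6 -5.   0.1] 46.0
tip rel bridge along/lat [-257.7   -6.8]
```

View pics/side4z.png

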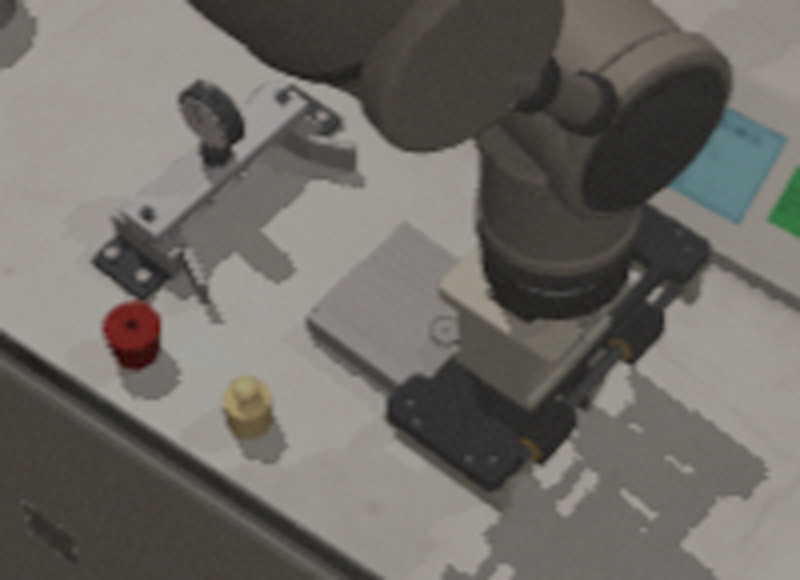

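View pics/top4z.png

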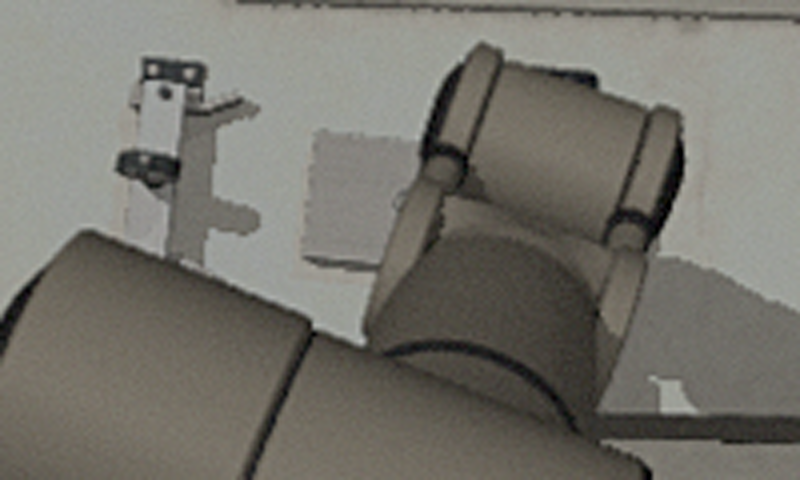

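```bash
python3 - <<'E'
from h import *
ot,os_=[250,180],[210,180]
m2=ray("side",zz((445,330),4,os_),18); print("mark",rel(m2))
for n,p,o in (("side",[(307,322),(404,223)],os_),("top",[(303,258),(317,132)],ot)):
    e=ray(n,zz(p,4,o),18); v=e[1]-e[0]; print(n,rel(e).tolist(),np.linalg.norm(v),"yaw",np.arctan2(v[1],v[0])+np.pi/2)
for a,b in (((265,265),(320,200)),((257,262),(300,190)),((262,275),(325,210))): print(tri(a,b))
o=bot.get_obs(); print(np.round(o["joint_positions"],3))
E
```

```text
mark [[-176.8    1.7]]
side [[-112.4, -45.8], [-109.4, 44.7]] 90.56913872116093 yaw 1.5171535489787604
top [[-107.8, -44.2], [-107.8, 45.5]] 89.6726809300357 yaw 1.483239859077376
[440.79134958  62.22992442 272.20207265]
[448.00197273  98.23242543 258.80495266]
[417.46196417  50.99080255 287.39575247]
[-0.363  0.596  1.828 -0.044  0.694 -0.243]
```

View pics/side4.png

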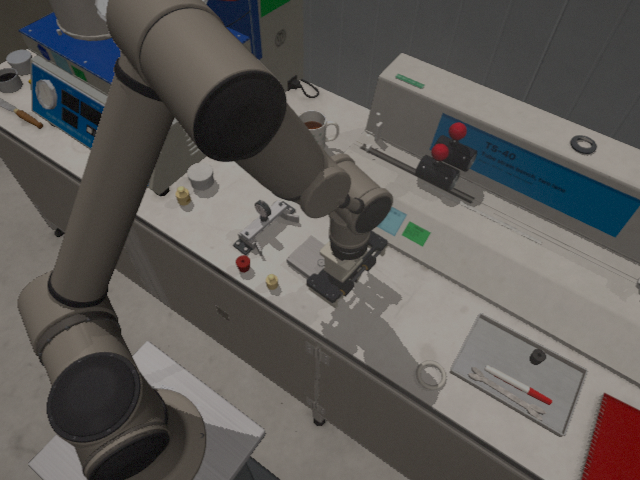

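```bash
python3 - <<'E'
from h import *
for a,b in (((349,235),(328,190)),((350,245),(325,200)),((365,195),(335,175)),((362,217),(348,213))): print(a,b,np.round(tri(a,b)),np.round(proj("top",tri(a,b))-a,1))
E
```

```text
(349, 235) (328, 190) [474. -43. 306.] [[ 8.7 -6.9]]
(350, 245) (325, 200) [453. -47. 300.] [[ 9.5 -7.5]]
(365, 195) (335, 175) [545. -52. 296.] [[-3.   2.8]]
(362, 217) (348, 213) [528. -69. 204.] [[ 5.1 -4.1]]
```

Request:
jog_arm(
  targets=[
    [0.5,-0.03,-0.015,0,0],
    [0.5,-0.02,-0.015,0,0],
    [0.5,-0.02,-0.015,0,0],
    [0.5,-0.02,-0.015,0,0],
    [0.5,-0.02,-0.015,0,0],
    [0.5,-0.02,-0.015,0,0],
    [0.4,-0.01,-0.01,0,0],
    [0.4,-0.01,-0.01,0,0],
    [0.2,0,0,0,0],
    [0,0,0,0,0],
  ],
)

```text
time: 8.33
tool_pos: [496.8, -69.5, 185.3]
tcp_rot: [3.126, 0.037, 1.483]
contact_force: [0.2, -4.0, -0.5]
grip_width: 46.0
```

```bash
python3 st.py && python3 - <<'E'
from h import *
for n in ("side","top"):
    im=bot.capture(n); cv2.imwrite(f"pics/{n}5.png",im)
t=cv2.imread("pics/top5.png")[180:300,250:450]; s=cv2.imread("pics/side5.png")[180:325,210:410]
t=cv2.resize(t,None,fx=4,fy=4,interpolation=cv2.INTER_CUBIC);s=cv2.resize(s,None,fx=4,fy=4,interpolation=cv2.INTER_CUBIC)
cv2.imwrite("pics/top5z.png",t);cv2.imwrite("pics/side5z.png",s)
E
```

```text
8.33 [496.8 -69.5 185.3] [3.126  0.037  1.4833] tip [499.  -76.3   7.4] F [ 0.2 -4.  -0.5] 46.0
tip rel bridge along/lat [-216.2   -8.8]
```

View pics/side5z.png

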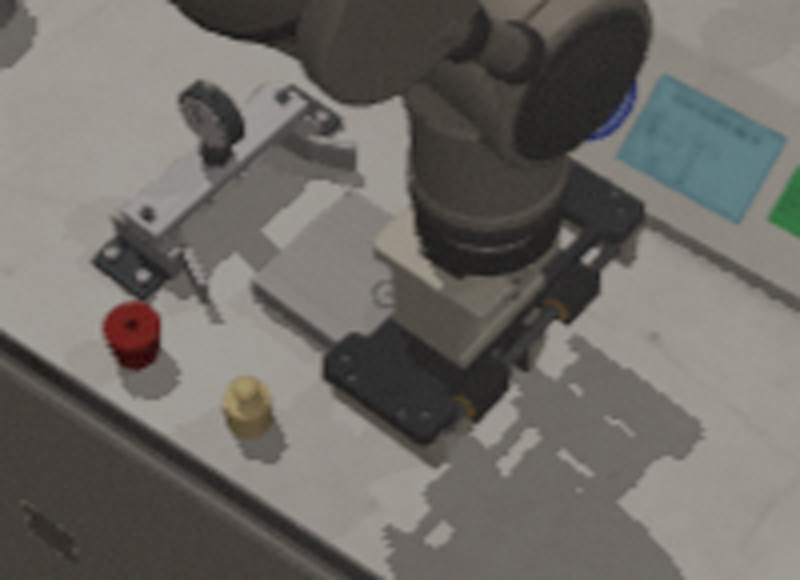

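View pics/top5z.png

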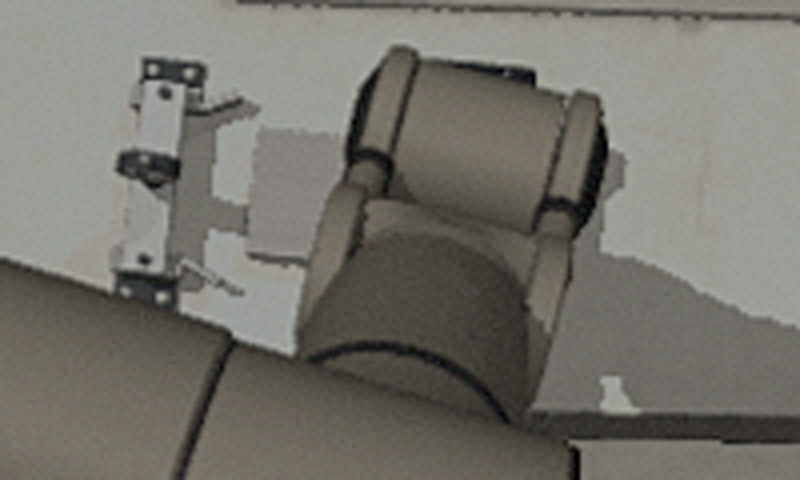

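Front of the plate is nearing the flared lead-ins; mark at side-zoom (387,293), front edge side (253,285)–(347,190), top (246,254)–(257,128).

```bash
python3 - <<'E'
from h import *
ot,os_=[250,180],[210,180]
m2=ray("side",zz((387,293),4,os_),18); print("mark",rel(m2))
for n,p,o in (("side",[(253,285),(347,190)],os_),("top",[(246,254),(257,128)],ot)):
    e=ray(n,zz(p,4,o),18); v=e[1]-e[0]; print(n,rel(e).tolist(),rel(e.mean(0)),np.linalg.norm(v),"yaw",np.arctan2(v[1],v[0])+np.pi/2)
# lead-in tips and bridge again
print("leadin tips top", rel(ray("top",zz([(250,100),(240,292)],4,ot),23)), "side",rel(ray("side",zz([(352,148),(220,316)],4,os_),[23][0])))
bt=ray("top",zz([(154,69),(191,72),(128,293),(161,296)],4,ot),10); print(rel(bt.mean(0)))
bs=ray("side",zz([(288,97),(323,118),(112,254),(144,275)],4,os_),10); print(rel(bs),rel(bs.mean(0)))
E
```

```text
mark [[-134.5   -0.4]]
side [[-71.0, -47.0], [-67.0, 41.2]] [[-69.   -2.9]] 88.29631958074884 yaw 1.5288142792697461
top [[-68.0, -45.6], [-65.6, 43.9]] [[-66.8  -0.9]] 89.52360075122476 yaw 1.5113632733434323
leadin tips top [[-58.7  62.3]
 [-67.2 -72.9]] side [[-50.7  64.7]
 [-73.7 -77.6]]
[[-0.4  0. ]]
[[ 14.1  76.9]
 [-14.1  78.5]
 [ 12.4 -81.4]
 [-12.8 -79.9]] [[-0.1 -1.5]]
```

Request:
jog_arm(
  targets=[
    [0.4,0,-0.015,0,0],
    [0.4,0,-0.015,0,0],
    [0.4,-0.01,-0.015,0,0],
    [0.4,0,-0.015,0,0],
    [0.4,-0.01,-0.015,0,0],
    [0.4,0,-0.015,0,0],
    [0.4,-0.01,-0.015,0,0],
    [0.4,0,-0.015,0,0],
    [0.4,0,-0.015,0,0],
    [0.4,0,-0.015,0,0],
  ],
)

```text
time: 9.27
tool_pos: [499.6, -31.7, 185.3]
tcp_rot: [3.128, 0.04, 1.48]
contact_force: [-0.9, -6.3, 1.2]
grip_width: 46.4
```

```bash
python3 st.py
```

```text
9.27 [499.6 -31.7 185.3] [3.1276 0.04   1.4798] tip [501.4 -39.    7.5] F [-0.9 -6.3  1.2] 46.4
tip rel bridge along/lat [-178.9   -9.6]
```

```bash
python3 - <<'E'
from h import *
for n in ("side","top"):
    im=bot.capture(n); cv2.imwrite(f"pics/{n}6.png",im)
t=cv2.imread("pics/top6.png")[180:270,250:370]; s=cv2.imread("pics/side6.png")[180:290,220:360]
t=cv2.resize(t,None,fx=6,fy=6,interpolation=cv2.INTER_CUBIC);s=cv2.resize(s,None,fx=5,fy=5,interpolation=cv2.INTER_CUBIC)
cv2.imwrite("pics/top6z.png",t);cv2.imwrite("pics/side6z.png",s)
E
```

```text
(no output)
```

View pics/side6z.png

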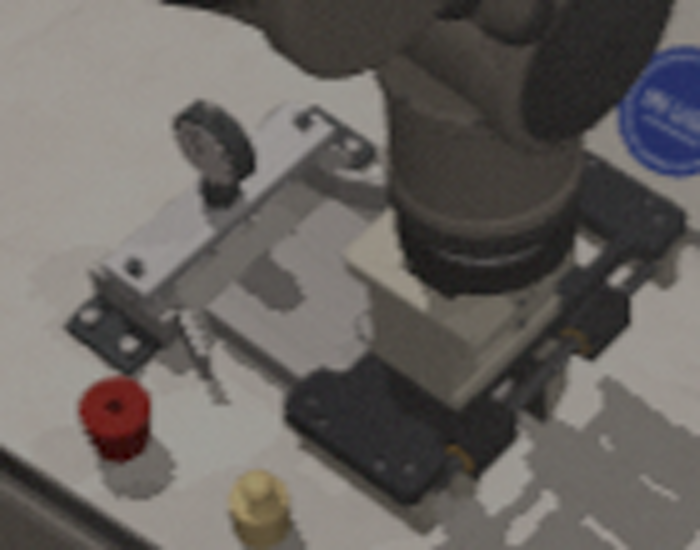

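View pics/top6z.png

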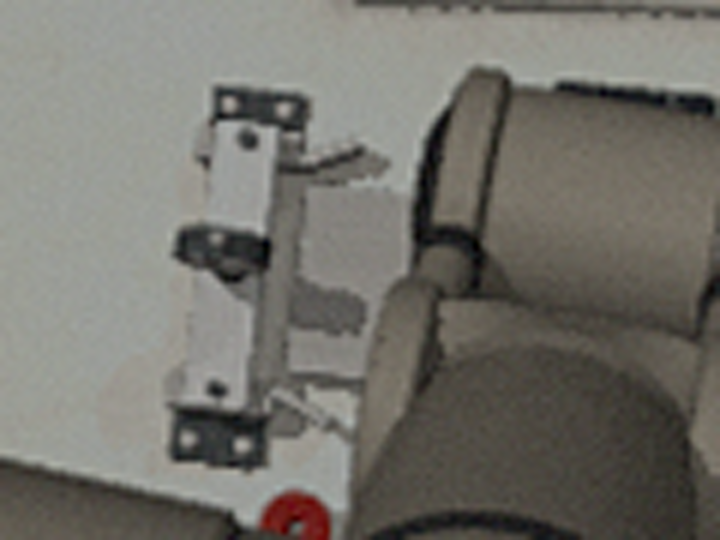

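Request:
jog_arm(
  targets=[
    [0.4,0,-0.015,0,0],
    [0.4,0,-0.015,0,0],
    [0.4,0,-0.015,0,0],
    [0.4,0,-0.015,0,0],
    [0.4,0,-0.015,0,0],
    [0.4,0,-0.015,0,0],
    [0.4,0,-0.015,0,0],
    [0.4,0,-0.015,0,0],
    [0.4,0,-0.015,0,0],
    [0.4,0,-0.015,0,0],
  ],
)

```text
time: 10.2
tool_pos: [502.7, 5.7, 185.3]
tcp_rot: [3.13, 0.043, 1.478]
contact_force: [0.1, -5.3, 1.3]
grip_width: 46.0
```

```bash
python3 st.py
```

```text
10.2 [502.7   5.7 185.3] [3.1297 0.0434 1.478 ] tip [504.1  -2.2   7.5] F [ 0.1 -5.3  1.3] 46.0
tip rel bridge along/lat [-141.9  -10.1]
```

Request:
jog_arm(
  targets=[
    [0.4,0,-0.015,0,0],
    [0.4,0,-0.015,0,0],
    [0.4,0,-0.015,0,0],
    [0.4,0,-0.015,0,0],
    [0.4,0,-0.015,0,0],
    [0.4,0,-0.015,0,0],
    [0.4,0,-0.015,0,0],
    [0.4,0,-0.015,0,0],
    [0.2,0,0,0,0],
    [0,0,0,0,0],
  ],
)

```text
time: 11.03
tool_pos: [505.3, 37.1, 185.5]
tcp_rot: [3.132, 0.048, 1.477]
contact_force: [0.4, -1.7, 0.3]
grip_width: 45.8
```

```bash
python3 st.py; python3 - <<'E'
from h import *
for n in ("side","top"):
    im=bot.capture(n); cv2.imwrite(f"pics/{n}7.png",im)
t=cv2.imread("pics/top7.png")[180:270,250:370]; s=cv2.imread("pics/side7.png")[180:290,220:360]
t=cv2.resize(t,None,fx=6,fy=6,interpolation=cv2.INTER_CUBIC);s=cv2.resize(s,None,fx=5,fy=5,interpolation=cv2.INTER_CUBIC)
cv2.imwrite("pics/top7z.png",t);cv2.imwrite("pics/side7z.png",s)
E
```

```text
11.03 [505.3  37.1 185.5] [3.1324 0.0477 1.4767] tip [506.1  28.5   7.7] F [ 0.4 -1.7  0.3] 45.8
tip rel bridge along/lat [-111.1  -10.8]
```

View pics/side7z.png

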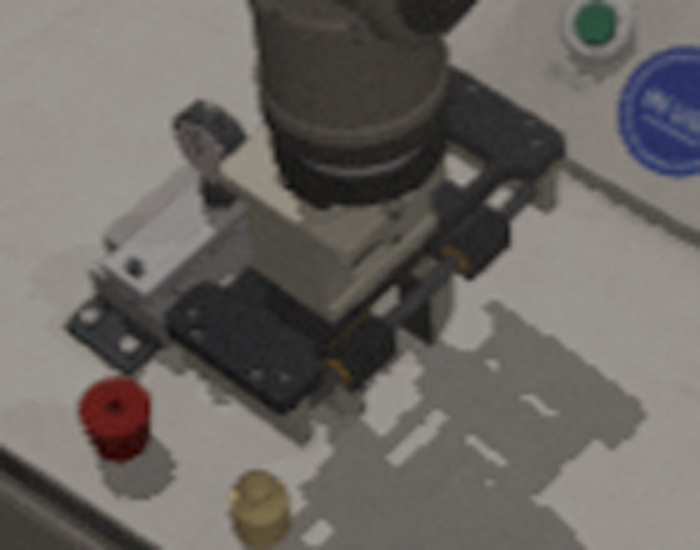

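View pics/top7z.png

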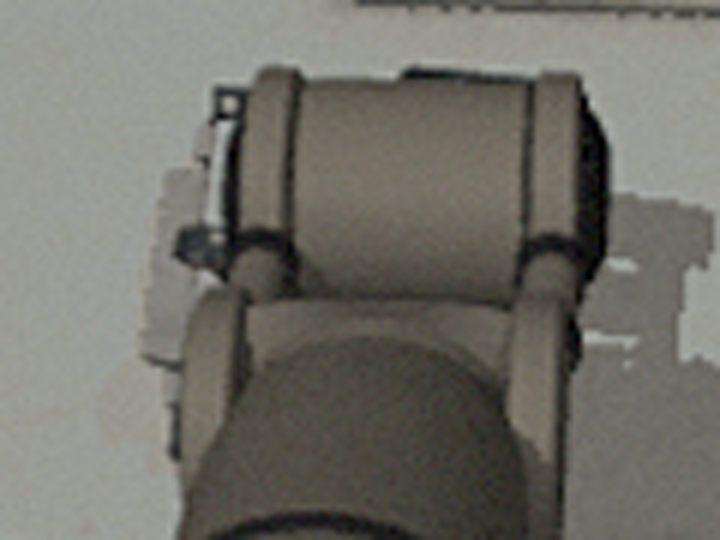

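```bash
python3 - <<'E'
from h import *
e=ray("top",zz([(145,358),(163,172)],6,[250,180]),18); v=e[1]-e[0]; print(rel(e).tolist(),rel(e.mean(0)),np.linalg.norm(v),"yaw",np.arctan2(v[1],v[0])+np.pi/2)
# side block corner / dial distance
print(np.round(proj("side",[[*(B+u*(-22)),80],[*(B+u*(-22)),104]])*1-[220,180],1)*5)
E
```

```text
[[36.9, -45.8], [39.6, 42.5]] [[38.2 -1.6]] 88.35681429630733 yaw 1.5143920937951862
[[248.  159. ]
 [245.  126.5]]
```

Request:
jog_arm(
  targets=[
    [0.3,0,-0.01,0,0],
    [0.3,0,-0.01,0,0],
    [0.3,0,-0.01,0,0],
    [0.3,0,-0.01,0,0],
    [0.3,0,-0.01,0,0],
    [0.3,0,-0.01,0,0],
    [0.3,0,-0.01,0,0],
    [0.2,0,-0.01,0,0],
    [0.1,0,0,0,0],
    [0,0,0,0,0],
  ],
)

```text
time: 11.97
tool_pos: [507.0, 57.1, 185.5]
tcp_rot: [3.136, 0.054, 1.475]
contact_force: [0.9, -2.1, 1.5]
grip_width: 46.0
```

```bash
python3 st.py; python3 - <<'E'
from h import *
for n in ("side","top"):
    im=bot.capture(n); cv2.imwrite(f"pics/{n}8.png",im)
t=cv2.imread("pics/top8.png")[180:270,250:370]; s=cv2.imread("pics/side8.png")[180:290,220:360]
t=cv2.resize(t,None,fx=6,fy=6,interpolation=cv2.INTER_CUBIC);s=cv2.resize(s,None,fx=5,fy=5,interpolation=cv2.INTER_CUBIC)
cv2.imwrite("pics/top8z.png",t);cv2.imwrite("pics/side8z.png",s)
E
```

```text
11.97 [507.   57.1 185.5] [3.1355 0.0541 1.4755] tip [507.2  47.4   7.8] F [ 0.9 -2.1  1.5] 46.0
tip rel bridge along/lat [-92.2 -11.4]
```

View pics/side8z.png

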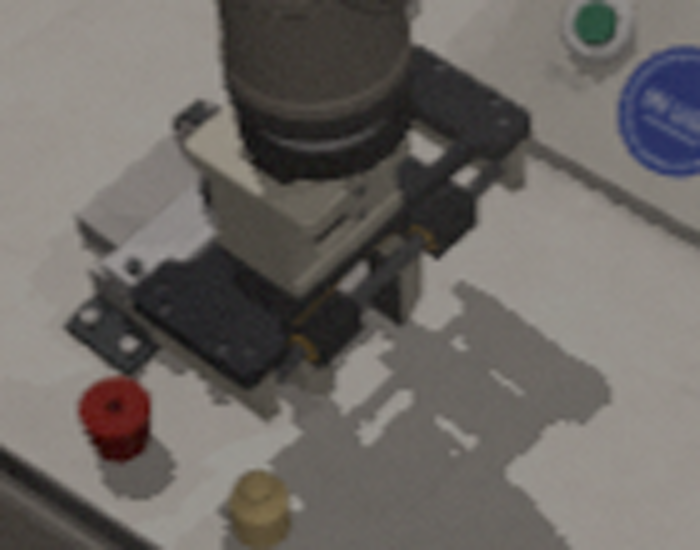

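View pics/top8z.png

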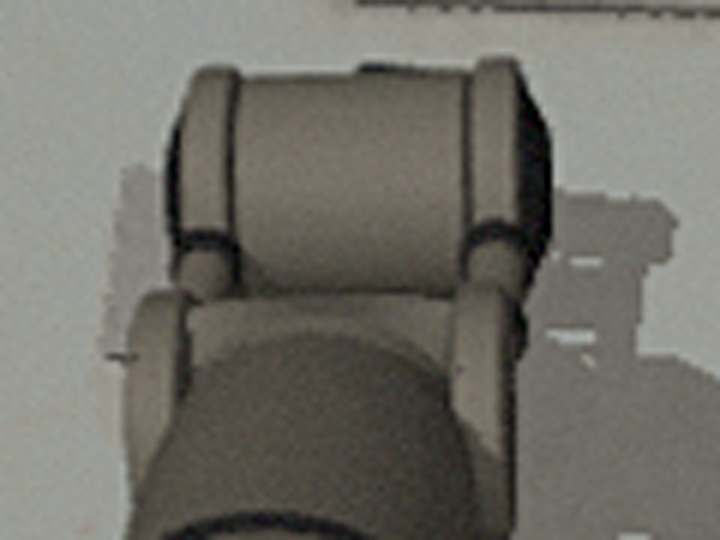

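```bash
python3 - <<'E'
from h import *
e=ray("top",zz([(107,355),(126,168)],6,[250,180]),18); v=e[1]-e[0]; print(rel(e).tolist(),rel(e.mean(0)),np.linalg.norm(v),"yaw",np.arctan2(v[1],v[0])+np.pi/2)
e=ray("side",zz([(79,217),(180,130)],5,[220,180]),18); v=e[1]-e[0]; print("side",rel(e).tolist(),"yaw",np.arctan2(v[1],v[0])+np.pi/2)
E
```

```text
[[54.6, -46.3], [57.1, 42.6]] [[55.9 -1.8]] 88.89504403333098 yaw 1.5117221906667215
side [[54.5, -45.8], [55.2, 25.7]] yaw 1.4933266626425106
```

Request:
jog_arm(
  targets=[
    [0.3,0,-0.01,0,0],
    [0.3,0,-0.01,0,0],
    [0.3,0,-0.01,0,0],
    [0.2,0,-0.01,0,0],
    [0.1,0,0,0,0],
    [0,0,0,0,0],
  ],
)

```text
time: 12.57
tool_pos: [507.9, 66.9, 185.5]
tcp_rot: [3.137, 0.058, 1.475]
contact_force: [0.5, -2.6, 1.0]
grip_width: 45.8
```

```bash
python3 st.py; python3 - <<'E'
from h import *
for n in ("side","top"):
    im=bot.capture(n); cv2.imwrite(f"pics/{n}9.png",im)
t=cv2.imread("pics/top9.png")[180:270,250:370]; s=cv2.imread("pics/side9.png")[180:290,220:360]
t=cv2.resize(t,None,fx=6,fy=6,interpolation=cv2.INTER_CUBIC);s=cv2.resize(s,None,fx=5,fy=5,interpolation=cv2.INTER_CUBIC)
cv2.imwrite("pics/top9z.png",t);cv2.imwrite("pics/side9z.png",s)
E
```

```text
12.57 [507.9  66.9 185.5] [3.1372 0.0582 1.4754] tip [507.7  56.6   7.9] F [ 0.5 -2.6  1. ] 45.8
tip rel bridge along/lat [-83.1 -11.7]
```

View pics/top9z.png

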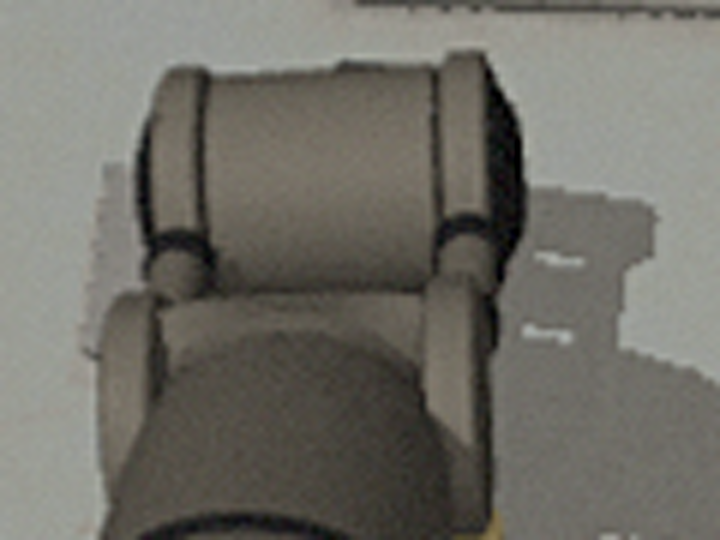

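View pics/side9z.png

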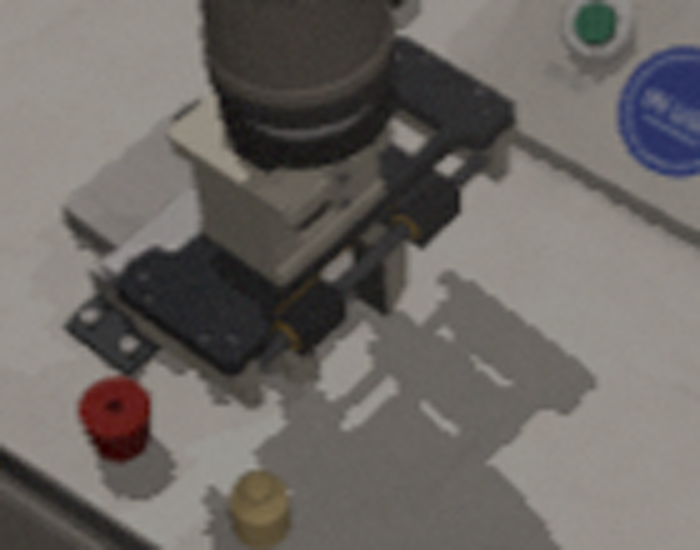

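```bash
python3 - <<'E'
from h import *
e=ray("top",zz([(85,350),(106,165)],6,[250,180]),18); v=e[1]-e[0]; print(rel(e).tolist(),rel(e.mean(0)),np.linalg.norm(v),"yaw",np.arctan2(v[1],v[0])+np.pi/2)
e=ray("side",zz([(65,210),(180,106)],5,[220,180]),18); v=e[1]-e[0]; print("side",rel(e).tolist(),"yaw",np.arctan2(v[1],v[0])+np.pi/2)
E
```

```text
[[65.1, -45.0], [66.6, 43.0]] [[65.9 -1. ]] 88.06614882443542 yaw 1.5012200714415058
side [[62.8, -47.2], [66.1, 37.0]] yaw 1.522816932582977
```

Request:
jog_arm(
  targets=[
    [0.25,0,-0.01,0,0],
    [0.15,0,0,0,0],
    [0,0,0,0,0],
  ],
)

```text
time: 12.92
tool_pos: [508.2, 70.2, 185.6]
tcp_rot: [3.138, 0.06, 1.475]
contact_force: [0.5, -1.8, 1.3]
grip_width: 46.0
```

```bash
python3 st.py
```

```text
12.92 [508.2  70.2 185.6] [3.1377 0.0596 1.4754] tip [507.9  59.5   7.9] F [ 0.5 -1.8  1.3] 46.0
tip rel bridge along/lat [-80.1 -11.7]
```

Request:
jog_arm(
  targets=[
    [-0.5,0,0,0,0],
    [-1.0,0,0,0,0],
    [-2.0,0,0,0,0],
    [-2.5,0,0,0,0],
    [-2.5,0,-1.0,0,0],
    [-2.5,0,-2.0,0,0],
    [-3.0,0,-2.0,0,0],
    [-3.0,0,-2.0,0,0],
    [-3.0,0,-2.0,0,0],
    [0,0,0,0,0],
  ],
)

```text
time: 13.75
tool_pos: [485.7, -132.7, 287.2]
tcp_rot: [-3.135, 0.055, 1.481]
contact_force: [1.2, -0.4, -0.6]
grip_width: 45.5
```

```bash
python3 st.py; python3 - <<'E'
from h import *
for n in ("side","top"):
    im=bot.capture(n); cv2.imwrite(f"pics/{n}10.png",im)
t=cv2.imread("pics/top10.png")[180:270,250:370]; s=cv2.imread("pics/side10.png")[180:290,220:360]
t=cv2.resize(t,None,fx=6,fy=6,interpolation=cv2.INTER_CUBIC);s=cv2.resize(s,None,fx=5,fy=5,interpolation=cv2.INTER_CUBIC)
cv2.imwrite("pics/top10z.png",t);cv2.imwrite("pics/side10z.png",s)
E
```

```text
13.75 [ 485.7 -132.7  287.2] [-3.1348  0.0546  1.4812] tip [ 483.6 -142.2  109.5] F [ 1.2 -0.4 -0.6] 45.5
tip rel bridge along/lat [-283.2  -18.4]
```

View pics/top10z.png

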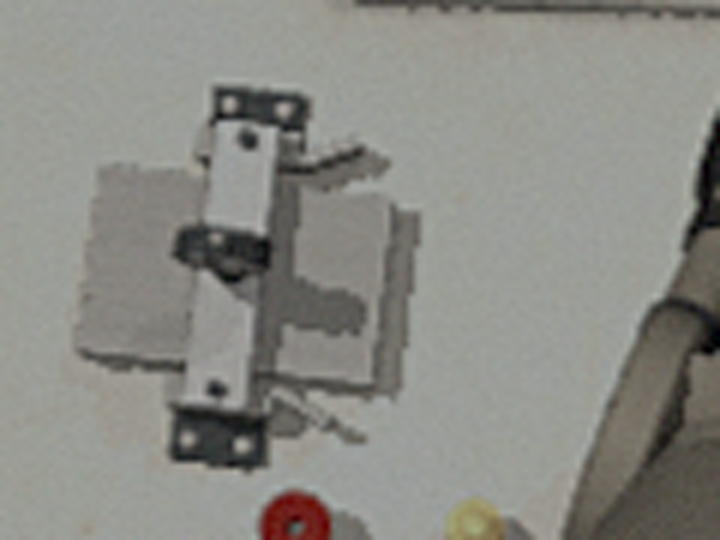

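View pics/side10z.png

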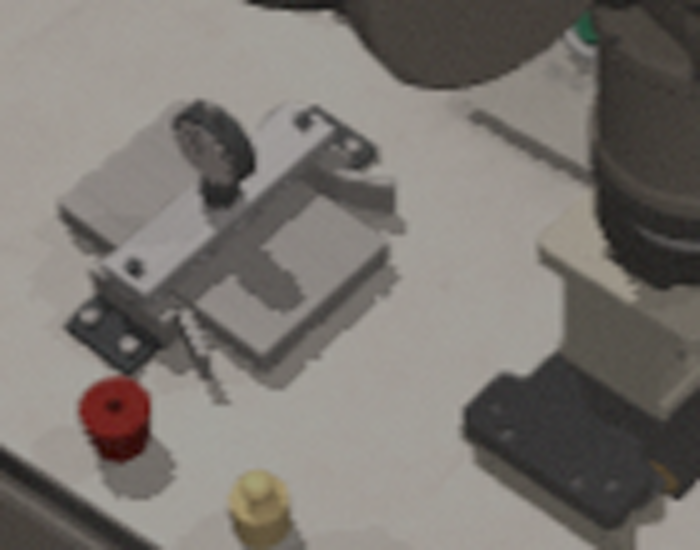

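The plate is now fully visible under the bridge. Its corners are at top-zoom (98,166), (390,196), (376,385), (80,350) and side-zoom (388,240), (263,355), (61,207). I'll measure them against the bridge.

```bash
python3 - <<'E'
from h import *
ot,os_=[250,180],[220,180]
a=ray("top",zz([(98,166),(390,196),(376,385),(80,350)],6,ot),18)
print("top corners",rel(a).tolist(),"centre",rel(a.mean(0)),a.mean(0))
for v in (a[0]-a[1],a[3]-a[2]): print("yaw",np.arctan2(v[1],v[0]),np.linalg.norm(v))
b=ray("side",zz([(388,240),(263,355),(61,207)],5,os_),18)
print("side",rel(b).tolist(),"centre from diagonal",rel((b[0]+b[2])/2)); v=b[2]-b[1];print("yaw",np.arctan2(v[1],v[0]),np.linalg.norm(v)); v=b[0]-b[1]; print("yaw end",np.arctan2(v[1],v[0])+np.pi/2,np.linalg.norm(v))
bt=ray("top",zz([(231,104),(285,107),(190,440),(243,443)],6,ot),10); print("bolts",rel(bt),rel(bt.mean(0)))
v=(bt[0]+bt[1]-bt[2]-bt[3]);print("bridge yaw",np.arctan2(v[1],v[0])+np.pi/2)
bs=ray("side",zz([(317,118),(352,146),(90,315),(129,343)],5,os_),10); print("bolts side",rel(bs).tolist(),rel(bs.mean(0)))
v=(bs[0]+bs[1]-bs[2]-bs[3]);print("bridge yaw side",np.arctan2(v[1],v[0])+np.pi/2)
for n,z,p,q in (("stopper",28,(296,524),(115,404)),("ws",38,(474,522),(260,488))): print(n,ray("top",zz(p,6,ot),z),ray("side",zz(q,5,os_),z))
E
```

```text
top corners [[70.3, 42.2], [-67.7, 42.3], [-71.3, -47.0], [67.4, -45.3]] centre [[-0.3 -2. ]] [524.52570679 138.14395738]
yaw 1.4851562591444676 138.0685187693403
yaw 1.4714386405840811 138.7762640256663
side [[-69.5, 41.4], [-69.2, -47.5], [65.6, -47.2]] centre from diagonal [[-1.9 -2.9]]
yaw 1.4819969691278858 134.85605047148567
yaw end 1.4811409994463318 88.87416577778309
bolts [[ 12.7  80. ]
 [-12.9  81.2]
 [ 12.3 -80.8]
 [-12.4 -79.6]] [[-0.1  0.2]]
bridge yaw 1.4836274153347095
bolts side [[12.9, 80.8], [-12.7, 78.6], [13.5, -80.4], [-12.1, -79.9]] [[ 0.4 -0.2]]
bridge yaw side 1.4800510677537393
stopper [[407.55165665 105.65904431]] [[407.45855881 107.31797985]]
ws [[409.2231368  24.1915313]] [[406.04326709  21.48579699]]
```

Request:
jog_arm(
  targets=[
    [0,0,0,0,0],
    [0,0,0,0,0],
    [0,0,0,0,0],
  ],
)

```text
time: 14.1
tool_pos: [483.6, -127.0, 281.2]
tcp_rot: [-3.123, 0.048, 1.484]
contact_force: [-0.1, -0.3, -0.2]
grip_width: 45.8
```

```bash
python3 st.py; python3 - <<'E'
from h import *
im=bot.capture("side"); cv2.imwrite("pics/side11.png",im)
a=cv2.imread("pics/side0.png")
for nm,(x,y,w,h) in dict(tin=(180,155,40,40),wb=(172,178,25,30),tape=(278,158,30,30),stopper=(230,250,28,28),ws=(260,268,25,28),ring=(410,355,40,40)).items():
    d=cv2.matchTemplate(im[y-8:y+h+8,x-8:x+w+8],a[y:y+h,x:x+w],cv2.TM_CCOEFF_NORMED); _,s,_,l=cv2.minMaxLoc(d); print(nm,l[0]-8,l[1]-8,round(s,2))
E
```

```text
14.1 [ 483.6 -127.   281.2] [-3.1234  0.0483  1.4835] tip [ 479.7 -135.3  103.4] F [-0.1 -0.3 -0.2] 45.8
tip rel bridge along/lat [-276.6  -23. ]
tin 0 0 0.81
wb 0 0 1.0
tape 4 6 0.39
stopper 0 0 1.0
ws 0 0 0.99
ring 0 0 0.48
```

View pics/side11.png

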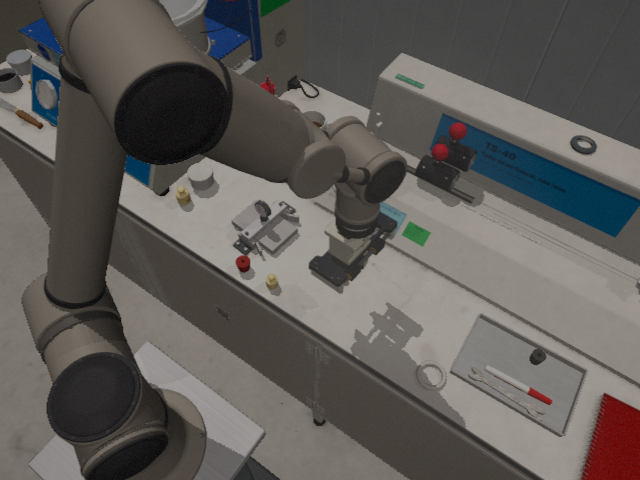

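The plate sits in the bridge, clear of the gripper. The tin, both weights and the stopper have not shifted, and the ring is still at (431,376), just in shadow. The arm hides the tape roll in this view, so I'll check it in the top picture and then hand in.

```bash
python3 - <<'E'
from h import *
im=cv2.imread("pics/top10.png"); a=cv2.imread("pics/top0.png")
for nm,(x,y,w,h) in dict(tape=(264,152,24,24),tin=(193,200,28,28),ring=(456,252,28,28)).items():
    d=cv2.matchTemplate(im[y-8:y+h+8,x-8:x+w+8],a[y:y+h,x:x+w],cv2.TM_CCOEFF_NORMED); _,s,_,l=cv2.minMaxLoc(d); print(nm,l[0]-8,l[1]-8,round(s,2))
o=bot.get_obs(); print(o["time"],np.abs(o["dq"]).max())
bot.close_job()
E
```

```text
tape 0 0 1.0
tin 0 0 1.0
ring 0 0 0.39
14.15 0.007308705255023113
the job is handed in; nothing more can be done
```

I pushed the plate flat along the bench with the half-open fingertips on its rear end. It turned into line with the bridge and went through the lead-ins until the ring mark was under the plunger. I then backed the gripper off, clear of everything, and handed the job in at about 14 s. No verdict was reported.

**Position:** after I backed off, I measured the plate centre against the bridge origin. The top view gave (−0.3, −2.0) mm along and across the tunnel, and the side view gave (−1.9, −2.9) mm. Both are well inside the 10 mm limit.

**Angle:** the plate's long edges and visible end read 1.47–1.485 rad, against 1.480–1.484 rad for the bridge. During the push, the front edge alone read about 0.02–0.03 rad higher than this, still within the 0.12 rad limit.

**Force:** the highest reading I saw was about 6 N, with readings taken only at the end of each move. It was about zero once the gripper had backed off.

**Bystanders:** template matching showed no shift for the tin, both weights, the stopper and the tape roll. The ring's match was poor (0.39–0.48) because the arm's shadow fell on it. Both the match and the side picture put it in its original place, and the gripper never went near it.

**Not checked:** the mark itself was hidden under the beam at the end, so its position is inferred from the plate's corners.

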